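File two sample plates in the slot rack by thickness

ROBOT

A 7-joint arm with a two-finger parallel gripper is mounted at the origin on the work surface. World frame = base frame: x ahead of the robot, y to its left, z up, the work surface at z = 0. Lengths are in mm, angles in rad, forces in N, time in s.
With the tool pointing down it reaches from about 400 to 850 mm from the base axis. Payload 4.5 kg.
Tool frame: the origin (TCP) lies at the very end of the fingers, on their centre line; the grasp point (between the pads) lies 19 mm behind it; z points along the fingers, y is the line along which they close (so a half turn about z gives the same grasp; the last joint's range is limited). The gripper opens to 85 mm and grips with 20 to 120 N. Pads are 22 mm wide; open, the fingers measure 114 mm over their backs; the gripper's body (76 mm by 85 mm) begins 54 mm behind the grasp point. The pads swing forward as they close: fully open they stand 13 mm farther back than shut.
Start: joints at [1.356, 0.689, -0.195, 1.565, 0.157, 0.902, -0.215], TCP at [153.929, -605.772, 231.317] pointing down, gripper open.
Joint ranges: [-3.01, 3.01], [-0.46, 2.08], [-1.47, 1.51], [0.13, 2.56], [-1, 4.14], [0.04, 2.09], [-2.66, 2.66]. Speed limits (rad/s): [2.57, 2.57, 3.14, 3.14, 3.14, 3.14, 3.14].

INTERFACE

Orientations are given as [roll, pitch, yaw] about the fixed x, y, z axes, in that order (R = Rz(yaw) Ry(pitch) Rx(roll)).
In Python, from station import robot, cams gives the robot as it stands.
- The arm moves only by the tool send_rows, never from a script. Its argument "rows" is a list of rows, each an object with "angular": the turn, a rotation vector about the tool's x, y, z in rad, a list of three; "offset": the shift along the tool's x, y, z in cm, a list of three; "fingers": the finger opening in cm, from 0 to 8.54. In form: [{"angular": [wx, wy, wz], "offset": [x, y, z], "fingers": fingers}, ...]. A call has 1 to 8 rows; each row shifts and turns the commanded pose from where the row before left it, along the tool's axes as they then stand; what a row does not reach is not made up. A row lasts 1/12 s, in which the tool goes at most 41.7 mm and 7.16 degrees, less where a joint would pass 70% of its speed; a pose out of reach is approached as far as the arm can. A call is refused whole if a number of a shift passes 4.17 or a number of a turn 0.125, either way. A call with a gripper value outside its range is refused whole. The fingers move at their own pace and stop on an object; "grip_force" is the grip in N (left out, the last holds). Time passes only in rows, so rows that do not move let the fingers close. It gives the time, the measured TCP pose, the force, the opening and the grip force at its end, in the units of the state.
- robot.read_state(): the state, without advancing time (a new reading comes with each control period).
- cams.capture(name): name is "side" or "top"; returns (picture, depth): 400x640x3 uint8, red, green, blue; 400x640 float32, mm along the optical axis (not along the pixel's ray), 0 where there is no reading.
- cams.calibration(name): a dict with "intrinsics" (3x3 intrinsics, pixels), "R" (3x3) and "t" (3): a world point X has camera coordinates R X + t. Camera axes: x right, y down, z forward; pixel columns grow to the right and rows downward; lengths in mm; the calibration is good to about 2 mm. A picture is of the moment at which its call begins. calibration takes no time and is no camera call.
- robot.hand_in(): hands the job in; it is judged then, once.
Trained networks look in the newest picture that a camera, given by its name, has taken for a name from the list of things; names that differ only in an ending like _2 or _b are one class to them, and where a whole thing is asked for, a point or a joint stands for the part that bears it (a point fixed in the world has none). Each returns a list of dicts, best first, with "confidence" (0 to 1); they miss things now and then, are a little off and sometimes report something else, mostly with a low value. They report only what shows in the picture. A call takes as long as a camera call.
- cams.spot_in(camera, name): "bbox" ([left, top, right, bottom] in pixels, round what is visible of it).
- cams.regions_of(camera, name): "region" (400x640 bool, what is visible of it) and "bbox" ([left, top, right, bottom] in pixels, round what is visible of it).
- cams.tip_of(camera, name): "point" ([column, row] in pixels: a listed point, or the origin of a listed thing).
The state is a dict: "time": time; "joint_positions": joint angles; "joint_vel": joint speeds; "effort": joint torques, N m; "tcp_pos": TCP position; "orientation": TCP orientation; "contact_force": force on the tool from outside, world axes, zero at the start; "ft_torque": the same for the moment, N m; "gripper_width": finger opening in mm; "grip_force": force on a finger pad.
Only numpy, scipy, OpenCV 4.12 (cv2) and the standard library are available. Lean on these libraries where they do the work, as an engineer would, in place of code of your own. Each camera call takes 0.05 s, during which the arm holds its last target. There are 200 camera calls.

TASK

Take the two plywood sample plates out of their stands, the thick one first and then the thin one, and put each upright into the slot of the white rack that was made for its thickness (the thick one in the widest slot, the thin one in the narrowest; the middle slot stays empty). Each slot narrows and has a sprung grip, so press each plate on down until it comes up hard against the stop hidden in its slot and hold it there for a moment with a firm push of about 12 N, but never force it: over 22 N would crack the rack. Let go and leave the plates standing there, and do not disturb the other things on the desk.

Things in the scene. Friction and masses are not known exactly. Their poses are not given: they have to be found in the camera images.
- plate18: thick plain plywood plate, 60 wide (x) by 18 thick (y) by 90 high (z), about 63 g, standing on edge in its stand; origin at the centre of its lower edge face, z up to its top edge
- plate8: thin plain plywood plate, 60 wide (x) by 8 thick (y) by 90 high (z), about 32 g, standing on edge in its stand; origin at the centre of its lower edge face, z up to its top edge
- stand18: fixed low plywood stand of the thick plate, 30 mm high, 80 (x) by 59 (y); the trough, 23 wide in y and 68 long in x, has its floor at z=5; origin at the centre of its underside
- stand8: fixed low plywood stand of the thin plate, 30 mm high, 80 (x) by 49 (y); the trough, 13 wide in y and 68 long in x, has its floor at z=5; origin at the centre of its underside
- block18: slot for the thick plate (widest slot): fixed white block, 76 (x) by 56 (y) by 60 high, origin at its underside's centre, z up. Slot 65 long in x, ends closed; its long sides narrow evenly from 33.6 mm apart at the mouth (z=60) to 19.6 mm at z=42, then a parallel throat of that width
- block8: slot for the thin plate (narrowest slot): fixed white block, 76 (x) by 56 (y) by 60 high, origin at its underside's centre, z up. Slot 65 long in x, ends closed; its long sides narrow evenly from 23.6 mm apart at the mouth (z=60) to 9.6 mm at z=42, then a parallel throat of that width
- block18_mouth (a point): centre of the open mouth of the widest slot, on the block's top, 60 above its underside. Inside, a sprung leaf slopes out of the +y wall, from nothing at block z=40 to 2.6 mm at z=25; it grips a plate so that it may not fall further by itself; up to 4 N pushes the plate past. Below is a hidden rubber-faced stop (gives 1 mm per 10 N), set anywhere from z=7 to z=17, different in each slot
- block8_mouth (a point): centre of the open mouth of the narrowest slot, on the block's top, 60 above its underside. Inside, a sprung leaf slopes out of the +y wall, from nothing at block z=40 to 2.6 mm at z=25; it grips a plate so that it may not fall further by itself; up to 4 N pushes the plate past. Below is a hidden rubber-faced stop (gives 1 mm per 10 N), set anywhere from z=7 to z=17, different in each slot
- tape: roll of paper tape lying flat, 52 across, 20 high; bystander, origin under its centre
- eraser: white eraser 45 x 20 x 13; bystander, origin under its centre
- drink: clear water bottle, 72 across, 200 high, standing; bystander, origin under its centre
- glue: slim white glue bottle, 32 across, 110 high, standing; bystander, origin under its centre
- scissors: scissors with blue handles, 170 long, lying flat; bystander, origin near the rivet
- offcut: plywood offcut 70 x 50 x 6 lying flat; bystander, origin under its centre
- craft_knife: craft awl with blue handle and steel shaft, 150 long, lying flat; bystander, origin under its middle
- block13: the slot of middle width (throat 14.6 mm), to stay empty: otherwise the same block, 76 by 56 by 60 high. The three blocks stand side by side, in any order, 62 mm apart centre to centre, on a fixed plywood base 8 mm thick; origin at the centre of its underside

How it is judged:
By the outcome, as a careful person would: the job done as asked, in the order asked, and still so for the second after the job is handed in, with the robot touching nothing.
It also fails if it takes over 67 s, if anything falls off the work surface, if the arm or the gripper's body presses on something with over 40 N, if the wrist force passes 120 N, or if a joint passes its speed limit or range.

## Working session

There is one attempt and no reset: what is moved stays moved. The work goes in short steps, Python scripts to look and compute and a tool call to move; the robot and the scene stay as the last step left them, time stands still between calls to the robot, and variables do not carry over. Pictures are saved under pics/ and viewed, at most 10 in all, crops included, and the job is handed in when it is done.

Besides the shell and the picture viewer there is one more tool, called after "Call:" as name(argument=value, ...) on one line, values as JSON. send_rows: Moves the arm, as the interface text tells. Its arguments: {"type":"object","properties":{"rows":{"type":"array"},"grip_force":{"type":"number"}},"required":["rows"]}

```bash
mkdir -p pics; ls; python3 - <<'E'
from station import robot,cams
import cv2,numpy as np
s=robot.read_state();print({k:np.round(v,3) for k,v in s.items()})
for c in('side','top'):
    p,d=cams.capture(c);cv2.imwrite(f'pics/{c}0.png',p[:,:,::-1]);np.save(f'pics/{c}0.npy',d)
    k=cams.calibration(c);print(c,{a:np.round(b,3).tolist() for a,b in k.items()})
    for n in('plate18','plate8','stand18','stand8','block18','block8','block13','block18_mouth','block8_mouth'):
        try:
            b=cams.spot_in(c,n) if 'mouth' not in n else []
            t=cams.tip_of(c,n)
            print(c,n,[(np.round(x['bbox']).tolist(),round(x['confidence'],2)) for x in b[:2]],[(np.round(x['point'],1).tolist(),round(x['confidence'],2)) for x in t[:2]])
        except Exception as e: print(c,n,e)
print(robot.read_state()['time'])
E
```

```text
pics
{'time': np.float64(0.0), 'joint_positions': array([ 1.356,  0.69 , -0.195,  1.566,  0.157,  0.903, -0.215]), 'joint_vel': array([-0.001,  0.001, -0.001, -0.001,  0.   ,  0.   ,  0.   ]), 'effort': array([-1.0000e-03, -5.3960e+01, -1.2670e+00, -1.5854e+01,  9.0000e-03,
        1.0000e-02,  0.0000e+00]), 'tcp_pos': array([ 153.685, -605.1  ,  230.456]), 'orientation': array([-3.14 ,  0.   ,  0.249]), 'contact_force': array([ 0.343, -1.197, -0.099]), 'ft_torque': array([-0.057, -0.015, -0.008]), 'grip_force': np.float64(0.0), 'gripper_width': np.float64(85.549)}
side {'intrinsics': [[416.263, 0.0, 317.99], [0.0, 416.263, 198.279], [0.0, 0.0, 1.0]], 'R': [[0.989, -0.15, -0.004], [-0.077, -0.479, -0.874], [0.129, 0.865, -0.485]], 't': [-572.649, 135.733, 1078.045]}
side plate18 [([325.0, 240.0, 356.0, 274.0], 0.71), ([285.0, 221.0, 314.0, 249.0], 0.58)] [([339.6, 274.7], 0.64), ([299.2, 255.0], 0.61)]
side plate8 [([325.0, 240.0, 356.0, 274.0], 0.71), ([285.0, 221.0, 314.0, 249.0], 0.58)] [([339.6, 274.7], 0.64), ([299.2, 255.0], 0.61)]
side stand18 [([323.0, 264.0, 358.0, 289.0], 0
[... 1265 characters left out ...]
.1], 0.69), ([399.1, 202.2], 0.53)]
top stand8 [([388.0, 186.0, 408.0, 214.0], 0.68), ([358.0, 218.0, 374.0, 245.0], 0.54)] [([365.8, 229.1], 0.69), ([399.1, 202.2], 0.53)]
top block18 [([275.0, 216.0, 303.0, 242.0], 0.82), ([254.0, 213.0, 280.0, 242.0], 0.69)] [([311.4, 226.3], 0.9), ([268.9, 227.8], 0.85)]
top block8 [([275.0, 216.0, 303.0, 242.0], 0.82), ([254.0, 213.0, 280.0, 242.0], 0.69)] [([311.4, 226.3], 0.9), ([268.9, 227.8], 0.85)]
top block13 [([275.0, 216.0, 303.0, 242.0], 0.82), ([254.0, 213.0, 280.0, 242.0], 0.69)] [([311.4, 226.3], 0.9), ([268.9, 227.8], 0.85)]
top block18_mouth [] [([269.5, 222.8], 0.91), ([465.5, 237.6], 0.4)]
top block8_mouth [] [([342.0, 176.9], 0.27)]
1.7
```

```bash
python3 - <<'E'
import cv2
t=cv2.imread('pics/top0.png')[165:265,230:430];s=cv2.imread('pics/side0.png')[160:300,230:390]
cv2.imwrite('pics/a.png',cv2.resize(t,(800,400),interpolation=cv2.INTER_CUBIC))
cv2.imwrite('pics/b.png',cv2.resize(s,(640,560),interpolation=cv2.INTER_CUBIC))
E
```

```text
(no output)
```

View pics/top0.png

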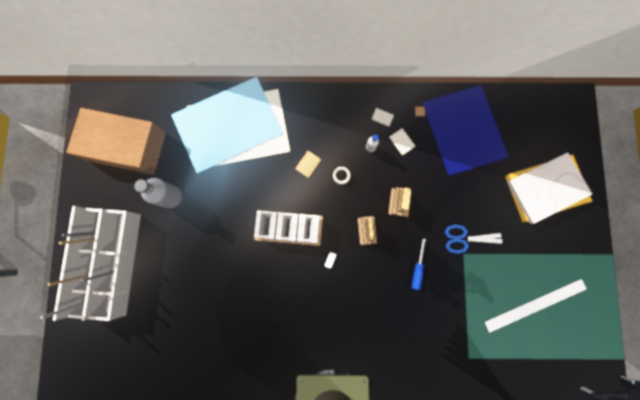

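View pics/a.png

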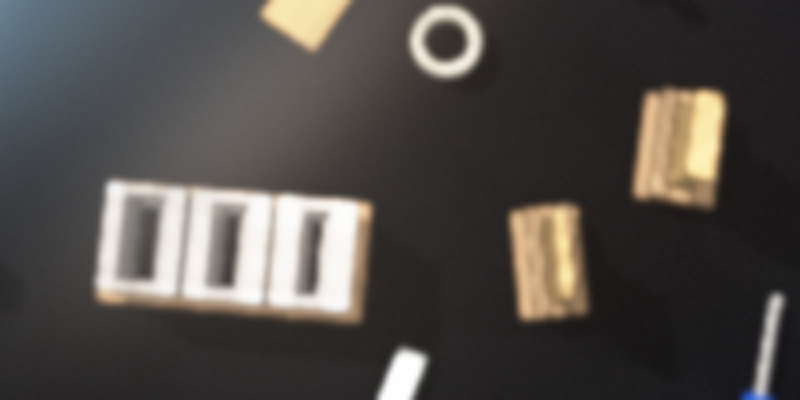

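View pics/b.png

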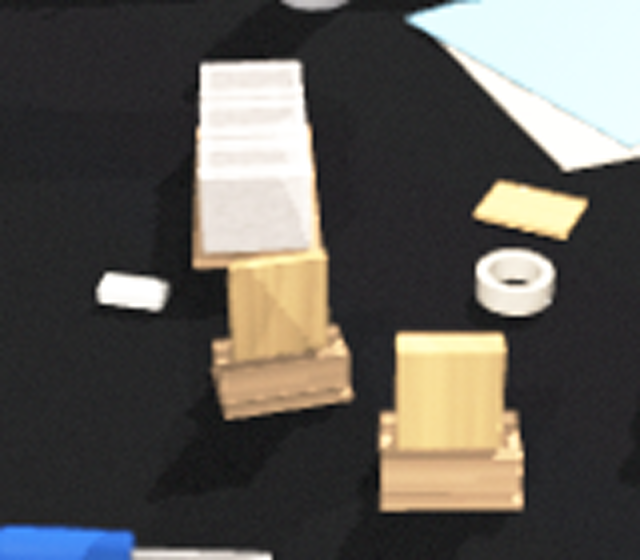

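```bash
cat > h.py <<'E'
import numpy as np,cv2
from station import robot,cams
def cloud(c,d):
    k=cams.calibration(c);K,R,t=[np.array(k[a]) for a in('intrinsics','R','t')]
    v,u=np.mgrid[:400,:640];p=np.stack([(u-K[0,2])/K[0,0]*d,(v-K[1,2])/K[1,1]*d,d],-1)
    return np.where(d[...,None]>0,(p-t)@R,np.nan)
def plane(c,uv,z):
    k=cams.calibration(c);K,R,t=[np.array(k[a]) for a in('intrinsics','R','t')]
    uv=np.atleast_2d(uv);r=np.c_[uv,np.ones(len(uv))]@np.linalg.inv(K).T@R;o=-R.T@t
    return o+r*((z-o[2])/r[:,2])[:,None]
def proj(c,X):
    k=cams.calibration(c);K,R,t=[np.array(k[a]) for a in('intrinsics','R','t')]
    p=(np.atleast_2d(X)@R.T+t)@K.T;return p[:,:2]/p[:,2:]
E
python3 - <<'E'
from h import *
def roi(c,d,cen,r,z0,z1,img=None):
    P=cloud(c,d);m=(abs(P[...,0]-cen[0])<r[0])&(abs(P[...,1]-cen[1])<r[1])&(P[...,2]>z0)&(P[...,2]<z1)
    return P[m]
T=np.load('pics/top0.npy');S=np.load('pics/side0.npy')
c18=plane('top',[[402,198]],60)[0];c8=plane('top',[[366,230]],50)[0];cb=plane('top',[[288,227]],68)[0]
print(c18,c8,cb)
for c,d in(('top',T),('side',S)):
  for n,cen,r,bands in(('18',c18,(60,50),((20,38),(80,105))),('8',c8,(60,40),((20,38),(80,105))),('rack',cb,(70,130),((60,76),))):
    for z0,z1 in bands:
      q=roi(c,d,cen,r,z0,z1)
      if len(q)<5: print(c,n,z0,len(q));continue
      (x,y),(w,h),a=cv2.minAreaRect(q[:,:2].astype(np.float32))
      print(c,n,z0,len(q),'cen',round(x,1),round(y,1),'size',round(w,1),round(h,1),'ang',round(a,1),'med z',np.round(np.median(q[:,2]),1),'mean',np.round(q.mean(0),1))
# rows of tops, top camera
P=cloud('top',T)
np.set_printoptions(linewidth=200,suppress=True)
print(np.round(P[186:216:2,385:415,2]).astype(int)); print(np.round(P[216:248:2,354:380,2]).astype(int))
E
```

```text
[ 610.28561145 -204.60221901   60.        ] [516.93697667 -98.90503931  50.        ] [523.70321787 127.56002762  68.        ]
top 18 20 170 cen 606.9 -206.2 size 43.3 80.4 ang 83.8 med z 29.2 mean [ 600.9 -196.5   28.7]
top 18 80 155 cen 605.1 -207.3 size 18.7 59.6 ang 80.6 med z 95.0 mean [ 604.4 -205.9   94. ]
top 8 20 179 cen 519.8 -106.1 size 79.6 33.9 ang 5.3 med z 29.7 mean [ 517.3 -102.7   29.4]
top 8 80 74 cen 518.9 -106.2 size 59.1 8.3 ang 5.4 med z 94.7 mean [ 519.9 -105.3   93.4]
top rack 60 1038 cen 527.3 132.8 size 180.2 75.9 ang 85.5 med z 67.7 mean [526.6 128.2  67.4]
side 18 20 369 cen 603.2 -208.9 size 47.7 77.6 ang 80.6 med z 29.7 mean [ 601.6 -219.5   28.9]
side 18 80 268 cen 602.0 -208.8 size 21.2 58.3 ang 81.5 med z 93.2 mean [ 601.1 -212.9   91. ]
side 8 20 307 cen 515.5 -107.8 size 80.1 36.2 ang 7.0 med z 29.6 mean [ 515.5 -114.7   28.8]
side 8 80 175 cen 514.8 -107.5 size 58.7 11.7 ang 3.5 med z 89.8 mean [ 514.7 -109.5   89.4]
side rack 60 702 cen 523.0 132.2 size 185.7 75.2 ang 85.0 med z 67.4 mean [521.6 120.7  66.7]
[[                   5                  
[... 17755 characters left out ...]
                    0                    0                   -3                    1]
 [                   3                    4                    0                    1                    1                    3                    1                   -5                    0
                    -3                    2                    1                   -3                   -1                    1                   -3                    0                    3
                     3                    0                    3                   -1                   -1                   -1                    3                   -2]]<stdin>:18: RuntimeWarning: invalid value encountered in cast
```

Call:
send_rows(rows=[{"angular": [0,0,0.0985],"offset": [0,0,0],"fingers": 8.5},{"angular": [0,0,0.0985],"offset": [0,0,0],"fingers": 8.5},{"angular": [0,0,0.0985],"offset": [0,0,0],"fingers": 8.5},{"angular": [0,0,0.0985],"offset": [0,0,0],"fingers": 8.5}], grip_force=70)

```text
time: 2.03
tcp_pos: [154.0, -605.8, 231.3]
orientation: [3.142, -0.0, -0.15]
contact_force: [0.6, -0.0, 0.4]
gripper_width: 85.2
grip_force: 0.0
```

Call:
send_rows(rows=[{"angular": [0,0,0],"offset": [1.9,-2.3,0],"fingers": 8.5},{"angular": [0,0,0],"offset": [1.9,-2.3,0],"fingers": 8.5},{"angular": [0,0,0],"offset": [1.9,-2.3,0],"fingers": 8.5},{"angular": [0,0,0],"offset": [1.9,-2.3,0],"fingers": 8.5},{"angular": [0,0,0],"offset": [1.9,-2.3,0],"fingers": 8.5},{"angular": [0,0,0],"offset": [1.9,-2.3,0],"fingers": 8.5},{"angular": [0,0,0],"offset": [1.9,-2.3,0],"fingers": 8.5},{"angular": [0,0,0],"offset": [1.9,-2.3,0],"fingers": 8.5}])

```text
time: 2.7
tcp_pos: [331.9, -444.7, 231.5]
orientation: [3.141, -0.0, -0.145]
contact_force: [1.1, -0.3, 0.5]
gripper_width: 85.3
grip_force: 0.0
```

Call:
send_rows(rows=[{"angular": [0,0,0],"offset": [1.9,-2.3,0],"fingers": 8.5},{"angular": [0,0,0],"offset": [1.9,-2.3,0],"fingers": 8.5},{"angular": [0,0,0],"offset": [1.9,-2.3,0],"fingers": 8.5},{"angular": [0,0,0],"offset": [1.9,-2.3,0],"fingers": 8.5},{"angular": [0,0,0],"offset": [1.9,-2.3,0],"fingers": 8.5},{"angular": [0,0,0],"offset": [1.9,-2.3,0],"fingers": 8.5},{"angular": [0,0,0],"offset": [1.9,-2.3,0],"fingers": 8.5},{"angular": [0,0,0],"offset": [1.9,-2.3,0],"fingers": 8.5}])

```text
time: 3.37
tcp_pos: [509.1, -284.4, 231.4]
orientation: [3.141, -0.0, -0.145]
contact_force: [-0.0, 0.7, -0.5]
gripper_width: 85.1
grip_force: 0.0
```

Call:
send_rows(rows=[{"angular": [0,0,0],"offset": [1.9,-2.3,1.5],"fingers": 8.5},{"angular": [0,0,0],"offset": [1.9,-2.3,1.5],"fingers": 8.5},{"angular": [0,0,0],"offset": [1.9,-2.3,1.5],"fingers": 8.5},{"angular": [0,0,0],"offset": [1.9,-2.3,1.5],"fingers": 8.5},{"angular": [0,0,0],"offset": [0,0,0],"fingers": 8.5},{"angular": [0,0,0],"offset": [0,0,0],"fingers": 8.5},{"angular": [0,0,0],"offset": [0,0,0],"fingers": 8.5}])

```text
time: 3.95
tcp_pos: [596.0, -206.3, 171.3]
orientation: [3.141, 0.0, -0.145]
contact_force: [0.3, -0.3, -0.3]
gripper_width: 84.9
grip_force: 0.0
```

Call:
send_rows(rows=[{"angular": [0,0,0],"offset": [0.39,0.0,1.3],"fingers": 6},{"angular": [0,0,0],"offset": [0.38,0.0,1.3],"fingers": 6},{"angular": [0,0,0],"offset": [0,0,1.3],"fingers": 6},{"angular": [0,0,0],"offset": [0,0,1.3],"fingers": 6},{"angular": [0,0,0],"offset": [0,0,1.3],"fingers": 6},{"angular": [0,0,0],"offset": [0,0,1.3],"fingers": 6},{"angular": [0,0,0],"offset": [0,0,1.3],"fingers": 6},{"angular": [0,0,0],"offset": [0,0,1.4],"fingers": 6}])

```text
time: 4.62
tcp_pos: [604.0, -207.1, 65.0]
orientation: [3.141, -0.0, -0.146]
contact_force: [-0.8, 0.7, -0.1]
gripper_width: 60.1
grip_force: 0.0
```

Call:
send_rows(rows=[{"angular": [0,0,0],"offset": [0,0,0],"fingers": 3},{"angular": [0,0,0],"offset": [0,0,0],"fingers": 2.5},{"angular": [0,0,0],"offset": [0,0,0],"fingers": 2.2},{"angular": [0,0,0],"offset": [0,0,0],"fingers": 2},{"angular": [0,0,0],"offset": [0,0,0],"fingers": 1},{"angular": [0,0,0],"offset": [0,0,0],"fingers": 0},{"angular": [0,0,0],"offset": [0,0,0],"fingers": 0},{"angular": [0,0,0],"offset": [0,0,0],"fingers": 0}])

```text
time: 5.28
tcp_pos: [605.0, -206.9, 67.4]
orientation: [3.141, -0.002, -0.145]
contact_force: [-0.4, 0.2, 5.6]
gripper_width: 17.0
grip_force: 69.9
```

Call:
send_rows(rows=[{"angular": [0,0,0],"offset": [0,0,0],"fingers": 0},{"angular": [0,0,0],"offset": [0,0,0],"fingers": 0},{"angular": [0,0,0],"offset": [0,0,0],"fingers": 0}])

```text
time: 5.53
tcp_pos: [605.0, -206.9, 67.4]
orientation: [3.141, -0.002, -0.145]
contact_force: [0.3, -0.2, 6.1]
gripper_width: 17.0
grip_force: 69.9
```

Call:
send_rows(rows=[{"angular": [0,0,0],"offset": [0,0,-1.5],"fingers": 0},{"angular": [0,0,0],"offset": [0,0,-1.5],"fingers": 0},{"angular": [0,0,0],"offset": [0,0,-2],"fingers": 0},{"angular": [0,0,0],"offset": [0,0,-2],"fingers": 0},{"angular": [0,0,0],"offset": [0,0,-2],"fingers": 0},{"angular": [0,0,0],"offset": [0,0,-2],"fingers": 0},{"angular": [0,0,0],"offset": [0,0,-2],"fingers": 0},{"angular": [0,0,-0.063],"offset": [0,0,-2],"fingers": 0}])

```text
time: 6.2
tcp_pos: [603.6, -206.4, 217.0]
orientation: [3.141, 0.001, -0.082]
contact_force: [0.0, 0.2, 0.0]
gripper_width: 17.0
grip_force: 69.3
```

Call:
send_rows(rows=[{"angular": [0,0,0],"offset": [-0.66,-2.46,0],"fingers": 0},{"angular": [0,0,0],"offset": [-0.66,-2.46,0],"fingers": 0},{"angular": [0,0,0],"offset": [-0.66,-2.46,0],"fingers": 0},{"angular": [0,0,0],"offset": [-0.66,-2.46,0],"fingers": 0},{"angular": [0,0,0],"offset": [-0.66,-2.46,0],"fingers": 0},{"angular": [0,0,0],"offset": [-0.66,-2.46,0],"fingers": 0},{"angular": [0,0,0],"offset": [-0.66,-2.46,0],"fingers": 0},{"angular": [0,0,0],"offset": [-0.66,-2.46,0],"fingers": 0}])

```text
time: 6.87
tcp_pos: [566.9, -5.1, 216.1]
orientation: [3.141, 0.001, -0.082]
contact_force: [0.4, -0.3, -0.4]
gripper_width: 16.9
grip_force: 69.2
```

Call:
send_rows(rows=[{"angular": [0,0,0],"offset": [-0.66,-2.46,0],"fingers": 0},{"angular": [0,0,0],"offset": [-0.66,-2.46,0],"fingers": 0},{"angular": [0,0,0],"offset": [-0.66,-2.46,0],"fingers": 0},{"angular": [0,0,0],"offset": [-0.66,-2.46,0],"fingers": 0},{"angular": [0,0,0],"offset": [-0.66,-2.46,0],"fingers": 0},{"angular": [0,0,0],"offset": [-0.66,-2.46,0],"fingers": 0},{"angular": [0,0,0],"offset": [-0.66,-2.46,0],"fingers": 0},{"angular": [0,0,0],"offset": [-0.66,-2.46,0],"fingers": 0}])

```text
time: 7.53
tcp_pos: [530.4, 195.3, 216.1]
orientation: [3.141, 0.001, -0.082]
contact_force: [-0.2, 0.0, -0.4]
gripper_width: 17.1
grip_force: 69.2
```

Call:
send_rows(rows=[{"angular": [0,0,0],"offset": [0,0,1.5],"fingers": 0},{"angular": [0,0,0],"offset": [0,0,1.5],"fingers": 0},{"angular": [0,0,0],"offset": [0,0,1.5],"fingers": 0},{"angular": [0,0,0],"offset": [0,0,0],"fingers": 0},{"angular": [0,0,0],"offset": [0,0,0],"fingers": 0}])

```text
time: 7.95
tcp_pos: [530.5, 193.9, 170.8]
orientation: [3.14, 0.002, -0.082]
contact_force: [0.4, -0.8, 0.2]
gripper_width: 16.9
grip_force: 69.2
```

```bash
python3 - <<'E'
from h import *
s=robot.read_state();print(s['time'],np.round(s['tcp_pos'],1),np.round(s['contact_force'],1),s['gripper_width'])
for i in range(3):
    p,d=cams.capture('side');np.save(f'pics/s1_{i}.npy',d)
cv2.imwrite('pics/s1.png',p[:,:,::-1])
uv=proj('side',[530,194,110])[0].astype(int);print(uv)
x,y=uv;c=p[max(y-70,0):y+70,x-80:x+80,::-1];print(max(y-70,0),x-80)
cv2.imwrite('pics/s1c.png',cv2.resize(c,None,fx=4,fy=4,interpolation=cv2.INTER_CUBIC))
E
```

```text
7.95 [530.5 193.9 170.8] [ 0.4 -0.8  0.2] 16.913268336407995
[292 167]
97 212
```

View pics/s1c.png

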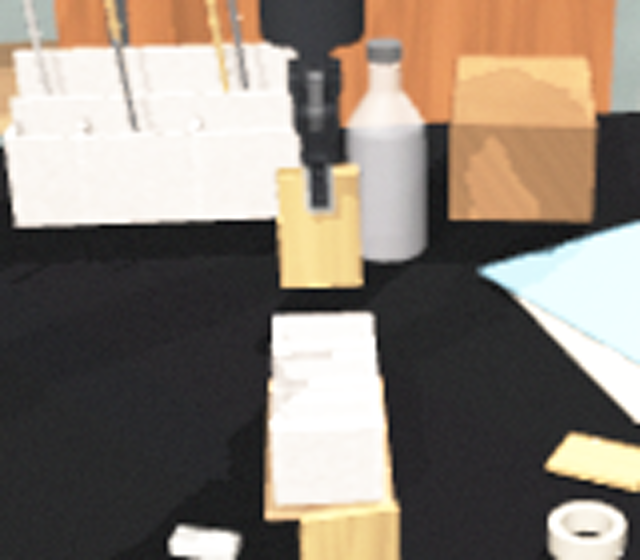

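```bash
python3 - <<'E'
from h import *
a=-0.082;U=np.array([np.cos(a),np.sin(a)]);V=np.array([-U[1],U[0]])
def ext(r):  # per-row left/right via percentile midpoints
    return np.nanmin(r),np.nanmax(r)
D=[np.load('pics/side0.npy')]+[np.load(f'pics/s1_{i}.npy') for i in range(3)]
for i,d in enumerate(D):
    P=cloud('side',d);u=P[...,:2]@U;v=P[...,:2]@V;z=P[...,2]
    c0=np.array([525.2,132.5]);
    # rack: per-row mean u of top and front face pixels
    m=(abs(u-c0@U)<60)&(v-c0@V>-110)&(v-c0@V<110)&(z>60)&(z<76)
    rows=[(u[r][m[r]].mean(),np.ptp(u[r][m[r]])) for r in range(400) if m[r].sum()>15]
    rr=np.array([x[0] for x in rows if 70<x[1]<82]);print(i,'rack u',len(rr),np.round(np.median(rr),2),np.round(rr.std(),2))
    if i:
        m=(abs(u-c0@U)<45)&(v>c0@V+25)&(v<c0@V+75)&(z>105)&(z<140)
        rows=[(u[r][m[r]].mean(),np.ptp(u[r][m[r]])) for r in range(400) if m[r].sum()>12]
        rr=np.array([x[0] for x in rows]);print('  plate u',len(rr),np.round(np.median(rr),2),np.round(rr.std(),2),[round(x[1]) for x in rows], 'v',np.median(v[m])-c0@V)
        q=P[m][:,:2]; print('   face yaw',np.polyfit(q[:,0],q[:,1],1)[0],'zmin',np.round(np.sort(z[m])[:3],0))
tcp=np.array([530.5,193.9]);print('tcp u,v',tcp@U,tcp@V-c0@V)
# top: rack
P=cloud('top',np.load('pics/top0.npy'));u=P[...,:2]@U;v=P[...,:2]@V-c0@V;z=P[...,2]
m=(abs(u-c0@U)<60)&(abs(v)<115)&(z>60)&(z<76)
print('top u',np.percentile(u[m],[0.5,99.5]),'v',np.percentile(v[m],[.5,99.5]))
mm=m&(abs(u-c0@U)<20)
print(np.histogram(v[mm],bins=np.arange(-100,104,4)))
E
```

```text
0 rack u 24 509.91 2.36
1 rack u 25 509.94 2.37
  plate u 9 507.97 0.77 [53, 56, 57, 57, 57, 57, 57, 57, 57] v 51.83406882243173
   face yaw -0.0853372309478837 zmin [108. 109. 109.]
2 rack u 25 509.96 2.33
  plate u 9 510.48 0.79 [59, 59, 60, 57, 57, 57, 57, 57, 57] v 52.672060702342094
   face yaw -0.08884956291426249 zmin [110. 110. 111.]
3 rack u 25 509.95 2.43
  plate u 9 510.95 0.6 [56, 57, 56, 57, 57, 57, 57, 57, 57] v 52.45892820489178
   face yaw -0.07112050169114531 zmin [110. 110. 110.]
tcp u,v 512.8354705397944 61.62780196387894
top u [477.1401519  552.34120338] v [-88.95645602  89.77758904]
(array([ 0,  0,  7, 19, 19, 19, 20, 10,  0,  0,  0,  8, 17, 19, 20, 19, 12,
        0, 20, 19, 17, 17,  5,  0,  0,  0,  0,  6, 19, 23, 19, 16,  5, 13,
       20, 20, 14,  3,  0,  0,  0,  0,  0,  3, 22, 18, 20, 12,  0,  0]), array([-100,  -96,  -92,  -88,  -84,  -80,  -76,  -72,  -68,  -64,  -60,
        -56,  -52,  -48,  -44,  -40,  -36,  -32,  -28,  -24,  -20,  -16,
        -12,   -8,   -4,    0,    4,    8,   12,   16,   20,   24,   28,
         32,   36,   40,   44,   48,   52,   56,   60,   64,   68,   72,
         76,   80,   84,   88,   92,   96,  100]))
```

```bash
python3 - <<'E'
from h import *
a=-0.082;U=np.array([np.cos(a),np.sin(a)]);V=np.array([-U[1],U[0]]);c0=np.array([525.2,132.5])
for n in('side0','s1_0','s1_1','s1_2'):
    P=cloud('side',np.load(f'pics/{n}.npy'));u=P[...,:2]@U;v=P[...,:2]@V-c0@V;z=P[...,2]
    m=(abs(u-c0@U)<60)&(abs(v)<110)&(z>60)&(z<76)
    L=[(v[r][m[r]].mean(),u[r][m[r]].min(),u[r][m[r]].max()) for r in range(400) if m[r].sum()>15]
    L=np.array([l for l in L if 70<l[2]-l[1]<82]);mid=(L[:,1]+L[:,2])/2
    f=np.polyfit(L[:,0],mid,1);print(n,np.round(f,4),'u at v=62:',np.polyval(f,62.),' at -62',np.polyval(f,-62.))
# top: rack yaw via mean u of left & right edges by column
P=cloud('top',np.load('pics/top0.npy'));u=P[...,:2]@U;v=P[...,:2]@V-c0@V;z=P[...,2]
m=(abs(u-c0@U)<60)&(abs(v)<115)&(z>62)&(z<74)
L=[(v[:,c][m[:,c]].mean(),u[:,c][m[:,c]].min(),u[:,c][m[:,c]].max()) for c in range(640) if m[:,c].sum()>6]
L=np.array([l for l in L if 68<l[2]-l[1]<84]);mid=(L[:,1]+L[:,2])/2
f=np.polyfit(L[:,0],mid,1);print('top',len(L),np.round(f,4),np.polyval(f,[62,-62]))
# plate with min/max and front-face v
print(robot.read_state()['tcp_pos'],robot.read_state()['time'])
for i in range(4):
    d=cams.capture('side')[1];P=cloud('side',d);u=P[...,:2]@U;v=P[...,:2]@V-c0@V;z=P[...,2]
    m=(abs(u-c0@U)<45)&(v>25)&(v<75)&(z>112)&(z<140)
    L=np.array([((u[r][m[r]].min()+u[r][m[r]].max())/2,u[r][m[r]].mean()) for r in range(400) if m[r].sum()>12])
    print(np.round(L.mean(0),2),np.round(L.std(0),2))
E
```

```text
side0 [-1.000000e-04  5.099249e+02] u at v=62: 509.9182120487261  at -62 509.93152754179937
s1_0 [-1.700000e-03  5.099678e+02] u at v=62: 509.86137562276963  at -62 510.0742777904345
s1_1 [-1.300000e-03  5.099782e+02] u at v=62: 509.89564225282845  at -62 510.06071189279737
s1_2 [-1.700000e-03  5.098235e+02] u at v=62: 509.7167402014407  at -62 509.9302083004099
top 35 [8.000000e-04 5.144107e+02] [514.45786309 514.36358018]
[531.84003368 194.31106755 172.20379539] 8.1
[511.1  511.17] [0.65 0.69]
[510.91 510.89] [0.28 0.27]
[510.9  510.89] [0.25 0.27]
[510.92 511.04] [0.26 0.58]
```

Call:
send_rows(rows=[{"angular": [0,0,0],"offset": [-0.1,0,0.5],"fingers": 0},{"angular": [0,0,0],"offset": [0,0,0.5],"fingers": 0},{"angular": [0,0,0],"offset": [0,0,0.5],"fingers": 0},{"angular": [0,0,0],"offset": [0,0,0.5],"fingers": 0},{"angular": [0,0,0],"offset": [0,0,0.5],"fingers": 0},{"angular": [0,0,0],"offset": [0,0,0.5],"fingers": 0},{"angular": [0,0,0],"offset": [0,0,0.5],"fingers": 0},{"angular": [0,0,0],"offset": [0,0,0.3],"fingers": 0}])

```text
time: 8.97
tcp_pos: [529.9, 194.2, 132.4]
orientation: [3.141, 0.001, -0.082]
contact_force: [-0.7, 0.1, -1.2]
gripper_width: 17.0
grip_force: 69.2
```

Call:
send_rows(rows=[{"angular": [0,0,0],"offset": [0,0,0.2],"fingers": 0},{"angular": [0,0,0],"offset": [0,0,0.2],"fingers": 0},{"angular": [0,0,0],"offset": [0,0,0.2],"fingers": 0},{"angular": [0,0,0],"offset": [0,0,0.2],"fingers": 0}])

```text
time: 9.3
tcp_pos: [530.3, 194.4, 125.2]
orientation: [-3.141, -0.0, -0.082]
contact_force: [-0.5, 0.0, -0.0]
gripper_width: 16.7
grip_force: 69.2
```

Call:
send_rows(rows=[{"angular": [0,0,0],"offset": [0,0,0.2],"fingers": 0},{"angular": [0,0,0],"offset": [0,0,0.2],"fingers": 0},{"angular": [0,0,0],"offset": [0,0,0.2],"fingers": 0},{"angular": [0,0,0],"offset": [0,0,0.2],"fingers": 0},{"angular": [0,0,0],"offset": [0,0,0],"fingers": 0}])

```text
time: 9.72
tcp_pos: [529.9, 194.2, 116.9]
orientation: [3.141, 0.001, -0.082]
contact_force: [-0.3, -1.0, -0.6]
gripper_width: 17.1
grip_force: 69.2
```

Call:
send_rows(rows=[{"angular": [0,0,0],"offset": [0,0,0.2],"fingers": 0},{"angular": [0,0,0],"offset": [0,0,0.2],"fingers": 0},{"angular": [0,0,0],"offset": [0,0,0],"fingers": 0}])

```text
time: 9.97
tcp_pos: [530.0, 194.3, 112.9]
orientation: [3.141, 0.0, -0.082]
contact_force: [-0.4, -0.0, -1.0]
gripper_width: 16.6
grip_force: 69.2
```

Call:
send_rows(rows=[{"angular": [0,0,0],"offset": [0,0,0.2],"fingers": 0},{"angular": [0,0,0],"offset": [0,0,0.2],"fingers": 0},{"angular": [0,0,0],"offset": [0,0,0],"fingers": 0}])

```text
time: 10.22
tcp_pos: [530.1, 194.5, 108.9]
orientation: [-3.141, 0.0, -0.082]
contact_force: [0.6, 0.9, -1.0]
gripper_width: 17.2
grip_force: 69.2
```

Call:
send_rows(rows=[{"angular": [0,0,0],"offset": [0,0,0.2],"fingers": 0},{"angular": [0,0,0],"offset": [0,0,0.2],"fingers": 0},{"angular": [0,0,0],"offset": [0,0,0],"fingers": 0}])

```text
time: 10.47
tcp_pos: [530.1, 194.5, 104.9]
orientation: [-3.141, 0.0, -0.082]
contact_force: [0.9, 0.4, -1.8]
gripper_width: 16.9
grip_force: 69.2
```

Call:
send_rows(rows=[{"angular": [0,0,0],"offset": [0,0,0.2],"fingers": 0},{"angular": [0,0,0],"offset": [0,0,0],"fingers": 0}])

```text
time: 10.63
tcp_pos: [530.2, 194.5, 103.0]
orientation: [-3.141, -0.0, -0.082]
contact_force: [-0.6, 0.9, -1.2]
gripper_width: 16.7
grip_force: 69.2
```

Call:
send_rows(rows=[{"angular": [0,0,0],"offset": [0,0,0.2],"fingers": 0},{"angular": [0,0,0],"offset": [0,0,0.2],"fingers": 0},{"angular": [0,0,0],"offset": [0,0,0],"fingers": 0}])

```text
time: 10.88
tcp_pos: [530.3, 194.5, 99.0]
orientation: [-3.141, -0.0, -0.082]
contact_force: [-0.1, 1.8, -2.3]
gripper_width: 16.8
grip_force: 69.1
```

Call:
send_rows(rows=[{"angular": [0,0,0],"offset": [0,0,0.2],"fingers": 0},{"angular": [0,0,0],"offset": [0,0,0.2],"fingers": 0},{"angular": [0,0,0],"offset": [0,0,0],"fingers": 0}])

```text
time: 11.13
tcp_pos: [530.3, 194.5, 95.0]
orientation: [-3.141, -0.0, -0.082]
contact_force: [1.3, 1.6, -1.9]
gripper_width: 16.9
grip_force: 69.1
```

Call:
send_rows(rows=[{"angular": [0,0,0],"offset": [0,0,0.2],"fingers": 0},{"angular": [0,0,0],"offset": [0,0,0.2],"fingers": 0},{"angular": [0,0,0],"offset": [0,0,0],"fingers": 0}])

```text
time: 11.38
tcp_pos: [530.2, 194.5, 90.9]
orientation: [-3.142, -0.0, -0.082]
contact_force: [1.2, 2.2, -2.0]
gripper_width: 16.6
grip_force: 69.0
```

Call:
send_rows(rows=[{"angular": [0,0,0],"offset": [0,0,0.1],"fingers": 0},{"angular": [0,0,0],"offset": [0,0,0.1],"fingers": 0},{"angular": [0,0,0],"offset": [0,0,0],"fingers": 0}])

```text
time: 11.63
tcp_pos: [530.2, 194.5, 89.1]
orientation: [-3.142, -0.0, -0.082]
contact_force: [1.6, 1.6, 0.5]
gripper_width: 16.8
grip_force: 69.3
```

Call:
send_rows(rows=[{"angular": [0,0,0],"offset": [0,0,0.1],"fingers": 0},{"angular": [0,0,0],"offset": [0,0,0.1],"fingers": 0},{"angular": [0,0,0],"offset": [0,0,0],"fingers": 0}])

```text
time: 11.88
tcp_pos: [530.2, 194.5, 87.1]
orientation: [-3.141, -0.0, -0.082]
contact_force: [-0.2, 0.7, -0.0]
gripper_width: 17.1
grip_force: 69.4
```

Call:
send_rows(rows=[{"angular": [0,0,0],"offset": [0,0,0.1],"fingers": 0},{"angular": [0,0,0],"offset": [0,0,0.1],"fingers": 0},{"angular": [0,0,0],"offset": [0,0,0],"fingers": 0}])

```text
time: 12.13
tcp_pos: [530.2, 194.5, 85.1]
orientation: [-3.141, -0.0, -0.082]
contact_force: [0.3, 3.4, 0.1]
gripper_width: 17.0
grip_force: 69.4
```

Call:
send_rows(rows=[{"angular": [0,0,0],"offset": [0,0,0.1],"fingers": 0},{"angular": [0,0,0],"offset": [0,0,0.1],"fingers": 0},{"angular": [0,0,0],"offset": [0,0,0],"fingers": 0}])

```text
time: 12.38
tcp_pos: [530.2, 194.4, 83.1]
orientation: [-3.142, -0.0, -0.082]
contact_force: [-0.2, 1.6, 0.2]
gripper_width: 16.9
grip_force: 69.3
```

Call:
send_rows(rows=[{"angular": [0,0,0],"offset": [0,0,0.1],"fingers": 0},{"angular": [0,0,0],"offset": [0,0,0.1],"fingers": 0},{"angular": [0,0,0],"offset": [0,0,0],"fingers": 0}])

```text
time: 12.63
tcp_pos: [530.2, 194.4, 81.1]
orientation: [-3.142, -0.0, -0.082]
contact_force: [0.3, 2.6, 0.1]
gripper_width: 16.6
grip_force: 69.4
```

Call:
send_rows(rows=[{"angular": [0,0,0],"offset": [0,0,0.1],"fingers": 0},{"angular": [0,0,0],"offset": [0,0,0.1],"fingers": 0},{"angular": [0,0,0],"offset": [0,0,0],"fingers": 0}])

```text
time: 12.88
tcp_pos: [530.2, 194.4, 79.1]
orientation: [-3.141, -0.0, -0.082]
contact_force: [0.8, 2.9, -0.2]
gripper_width: 17.2
grip_force: 69.4
```

Call:
send_rows(rows=[{"angular": [0,0,0],"offset": [0,0,0.1],"fingers": 0},{"angular": [0,0,0],"offset": [0,0,0],"fingers": 0}])

```text
time: 13.05
tcp_pos: [530.3, 194.4, 78.4]
orientation: [-3.141, -0.0, -0.082]
contact_force: [0.8, 2.4, 3.5]
gripper_width: 16.9
grip_force: 69.7
```

Call:
send_rows(rows=[{"angular": [0,0,0],"offset": [0,0,0.1],"fingers": 0},{"angular": [0,0,0],"offset": [0,0,0],"fingers": 0}])

```text
time: 13.22
tcp_pos: [530.3, 194.5, 77.9]
orientation: [-3.141, -0.0, -0.082]
contact_force: [-0.8, 2.2, 8.4]
gripper_width: 17.0
grip_force: 70.5
```

Call:
send_rows(rows=[{"angular": [0,0,0],"offset": [0,0,0.1],"fingers": 0},{"angular": [0,0,0],"offset": [0,0,0],"fingers": 0}])

```text
time: 13.38
tcp_pos: [530.4, 194.5, 77.4]
orientation: [-3.141, -0.001, -0.082]
contact_force: [-1.1, 2.2, 12.0]
gripper_width: 16.9
grip_force: 71.2
```

Call:
send_rows(rows=[{"angular": [0,0,0],"offset": [0,0,0.02],"fingers": 0},{"angular": [0,0,0],"offset": [0,0,0],"fingers": 0},{"angular": [0,0,0],"offset": [0,0,0],"fingers": 0},{"angular": [0,0,0],"offset": [0,0,0],"fingers": 0},{"angular": [0,0,0],"offset": [0,0,0],"fingers": 0},{"angular": [0,0,0],"offset": [0,0,0],"fingers": 0},{"angular": [0,0,0],"offset": [0,0,0],"fingers": 0},{"angular": [0,0,0],"offset": [0,0,0],"fingers": 0}])

```text
time: 14.05
tcp_pos: [530.4, 194.4, 77.4]
orientation: [-3.141, -0.001, -0.082]
contact_force: [-2.5, 2.0, 14.7]
gripper_width: 16.7
grip_force: 71.4
```

Call:
send_rows(rows=[{"angular": [0,0,0],"offset": [0,0,0],"fingers": 0},{"angular": [0,0,0],"offset": [0,0,0],"fingers": 0},{"angular": [0,0,0],"offset": [0,0,0],"fingers": 0},{"angular": [0,0,0],"offset": [0,0,0],"fingers": 0}])

```text
time: 14.38
tcp_pos: [530.4, 194.5, 77.4]
orientation: [-3.141, -0.001, -0.082]
contact_force: [-2.4, 2.2, 13.8]
gripper_width: 16.7
grip_force: 71.4
```

Call:
send_rows(rows=[{"angular": [0,0,0],"offset": [0,0,0],"fingers": 2.5},{"angular": [0,0,0],"offset": [0,0,0],"fingers": 4},{"angular": [0,0,0],"offset": [0,0,0],"fingers": 5},{"angular": [0,0,0],"offset": [0,0,0],"fingers": 5}])

```text
time: 14.72
tcp_pos: [529.8, 193.4, 75.6]
orientation: [3.14, 0.001, -0.083]
contact_force: [-0.8, -1.0, 0.1]
gripper_width: 49.8
grip_force: 0.0
```

Call:
send_rows(rows=[{"angular": [0,0,0],"offset": [0,0,-0.6],"fingers": 5},{"angular": [0,0,0],"offset": [0,0,-1.5],"fingers": 5},{"angular": [0,0,0],"offset": [0,0,-2],"fingers": 5},{"angular": [0,0,0],"offset": [0,0,-2],"fingers": 5},{"angular": [0,0,0],"offset": [0,0,-2],"fingers": 5},{"angular": [0,0,0],"offset": [0,0,-2],"fingers": 5},{"angular": [0,0,-0.0885],"offset": [0,0,-1.5],"fingers": 5},{"angular": [0,0,-0.0885],"offset": [0,0,-1],"fingers": 5}])

```text
time: 15.38
tcp_pos: [530.7, 194.3, 204.1]
orientation: [3.141, -0.002, 0.099]
contact_force: [0.5, -0.1, 0.4]
gripper_width: 50.2
grip_force: 0.0
```

Call:
send_rows(rows=[{"angular": [0,0,0],"offset": [-0.35,2.48,0],"fingers": 6},{"angular": [0,0,0],"offset": [-0.35,2.48,0],"fingers": 6},{"angular": [0,0,0],"offset": [-0.35,2.48,0],"fingers": 6},{"angular": [0,0,0],"offset": [-0.35,2.48,0],"fingers": 6},{"angular": [0,0,0],"offset": [-0.35,2.48,0],"fingers": 6},{"angular": [0,0,0],"offset": [-0.35,2.48,0],"fingers": 6},{"angular": [0,0,0],"offset": [-0.35,2.48,0],"fingers": 6},{"angular": [0,0,0],"offset": [-0.35,2.48,0],"fingers": 6}])

```text
time: 16.05
tcp_pos: [520.6, -7.3, 202.3]
orientation: [3.141, 0.0, 0.095]
contact_force: [1.2, -0.1, 0.2]
gripper_width: 60.1
grip_force: 0.0
```

Call:
send_rows(rows=[{"angular": [0,0,0],"offset": [-0.35,2.48,0],"fingers": 6},{"angular": [0,0,0],"offset": [-0.35,2.48,0],"fingers": 6},{"angular": [0,0,0],"offset": [-0.35,2.48,0],"fingers": 6},{"angular": [0,0,0],"offset": [-0.35,2.48,0],"fingers": 6},{"angular": [0,0,0],"offset": [0,0,0],"fingers": 6},{"angular": [0,0,0],"offset": [0,0,0],"fingers": 6},{"angular": [0,0,0],"offset": [0,0,0],"fingers": 6}])

```text
time: 16.63
tcp_pos: [516.4, -105.3, 202.2]
orientation: [-3.141, -0.0, 0.095]
contact_force: [-0.6, 0.7, -0.8]
gripper_width: 59.6
grip_force: 0.0
```

```bash
python3 - <<'E'
from h import *
s=robot.read_state();print(s['time'],np.round(s['tcp_pos'],1),np.round(s['orientation'],3),np.round(s['contact_force'],1))
d=cams.capture('side')
p,d=d;np.save('pics/s2.npy',d)
P=cloud('side',d)
m=(abs(P[...,0]-528)<50)&(abs(P[...,1]-194)<22)&(P[...,2]>95)&(P[...,2]<125);q=P[m]
print('plate18 top z',np.percentile(q[:,2],[50,90,98]),q.mean(0))
cv2.imwrite('pics/s2.png',cv2.resize(p[100:240,212:372,::-1],None,fx=4,fy=4,interpolation=cv2.INTER_CUBIC))
E
```

```text
16.6333 [ 516.4 -105.3  202.2] [-3.141 -0.     0.095] [-0.6  0.7 -0.8]
plate18 top z [104.89274771 108.00667286 109.06779231] [511.04991812 188.97648827 103.65357448]
```

View pics/s2.png

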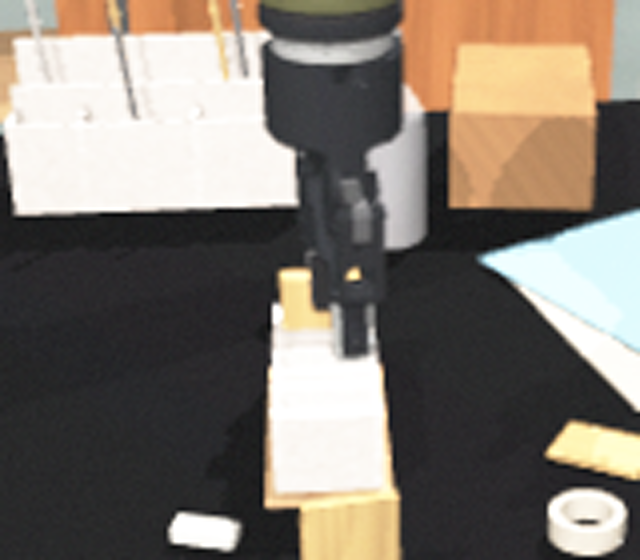

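Call:
send_rows(rows=[{"angular": [0,0,0],"offset": [0.05,0.07,1.7],"fingers": 5},{"angular": [0,0,0],"offset": [0,0,1.7],"fingers": 5},{"angular": [0,0,0],"offset": [0,0,1.7],"fingers": 5},{"angular": [0,0,0],"offset": [0,0,1.7],"fingers": 5},{"angular": [0,0,0],"offset": [0,0,1.7],"fingers": 5},{"angular": [0,0,0],"offset": [0,0,1.7],"fingers": 5},{"angular": [0,0,0],"offset": [0,0,1.7],"fingers": 5},{"angular": [0,0,0],"offset": [0,0,1.6],"fingers": 5}])

```text
time: 17.35
tcp_pos: [517.4, -104.7, 66.3]
orientation: [-3.141, -0.0, 0.098]
contact_force: [-0.7, -0.9, 0.7]
gripper_width: 50.2
grip_force: 0.0
```

Call:
send_rows(rows=[{"angular": [0,0,0],"offset": [0,0,0],"fingers": 3},{"angular": [0,0,0],"offset": [0,0,0],"fingers": 2},{"angular": [0,0,0],"offset": [0,0,0],"fingers": 1.5},{"angular": [0,0,0],"offset": [0,0,0],"fingers": 1.2},{"angular": [0,0,0],"offset": [0,0,0],"fingers": 1},{"angular": [0,0,0],"offset": [0,0,0],"fingers": 0.5},{"angular": [0,0,0],"offset": [0,0,0],"fingers": 0},{"angular": [0,0,0],"offset": [0,0,0],"fingers": 0}])

```text
time: 18.02
tcp_pos: [517.9, -106.7, 68.2]
orientation: [3.141, -0.002, 0.095]
contact_force: [-0.2, 0.5, 7.1]
gripper_width: 6.4
grip_force: 68.9
```

Call:
send_rows(rows=[{"angular": [0,0,0],"offset": [0,0,0],"fingers": 0},{"angular": [0,0,0],"offset": [0,0,0],"fingers": 0},{"angular": [0,0,0],"offset": [0,0,0],"fingers": 0}])

```text
time: 18.27
tcp_pos: [517.9, -106.7, 68.2]
orientation: [3.141, -0.002, 0.095]
contact_force: [-0.7, -0.4, 6.2]
gripper_width: 7.1
grip_force: 68.9
```

Call:
send_rows(rows=[{"angular": [0,0,0],"offset": [0,0,-1],"fingers": 0},{"angular": [0,0,0],"offset": [0,0,-2],"fingers": 0},{"angular": [0,0,0],"offset": [0,0,-2],"fingers": 0},{"angular": [0,0,0],"offset": [0,0,-2],"fingers": 0},{"angular": [0,0,0],"offset": [0,0,-2],"fingers": 0},{"angular": [0,0,0],"offset": [0,0,-1.5],"fingers": 0},{"angular": [0,0,0.0885],"offset": [0,0,0],"fingers": 0},{"angular": [0,0,0.0885],"offset": [0,0,0],"fingers": 0}])

```text
time: 18.93
tcp_pos: [517.7, -106.8, 174.0]
orientation: [-3.141, -0.003, -0.087]
contact_force: [-0.9, 0.6, -0.0]
gripper_width: 7.0
grip_force: 68.2
```

Call:
send_rows(rows=[{"angular": [0,0,0],"offset": [-0.15,-2.21,0],"fingers": 0},{"angular": [0,0,0],"offset": [-0.15,-2.21,0],"fingers": 0},{"angular": [0,0,0],"offset": [-0.15,-2.21,0],"fingers": 0},{"angular": [0,0,0],"offset": [-0.15,-2.21,0],"fingers": 0},{"angular": [0,0,0],"offset": [-0.15,-2.21,0],"fingers": 0},{"angular": [0,0,0],"offset": [-0.15,-2.21,0],"fingers": 0},{"angular": [0,0,0],"offset": [-0.15,-2.21,0],"fingers": 0},{"angular": [0,0,0],"offset": [-0.15,-2.21,0],"fingers": 0}])

```text
time: 19.6
tcp_pos: [519.3, 71.7, 172.8]
orientation: [-3.141, -0.0, -0.082]
contact_force: [-0.1, 0.5, 0.1]
gripper_width: 6.7
grip_force: 68.3
```

Call:
send_rows(rows=[{"angular": [0,0,0],"offset": [0,0,0],"fingers": 0},{"angular": [0,0,0],"offset": [0,0,0],"fingers": 0},{"angular": [0,0,0],"offset": [0,0,0],"fingers": 0},{"angular": [0,0,0],"offset": [0,0,0],"fingers": 0}])

```text
time: 19.93
tcp_pos: [519.5, 69.0, 172.3]
orientation: [3.141, -0.0, -0.084]
contact_force: [-0.4, -0.4, 0.8]
gripper_width: 6.9
grip_force: 68.3
```

```bash
python3 - <<'E'
from h import *
a=-0.082;U=np.array([np.cos(a),np.sin(a)]);V=np.array([-U[1],U[0]]);c0=np.array([525.2,132.5])
s=robot.read_state();print(s['time'],np.round(s['tcp_pos'],1),np.round(s['orientation'],3),np.round(s['contact_force'],1))
for i in range(4):
    p,d=cams.capture('side');P=cloud('side',d);u=P[...,:2]@U;v=P[...,:2]@V-c0@V;z=P[...,2]
    m=(abs(u-c0@U)<45)&(v>-90)&(v<-45)&(z>108)&(z<140)
    L=np.array([((u[r][m[r]].min()+u[r][m[r]].max())/2,u[r][m[r]].mean(),np.ptp(u[r][m[r]])) for r in range(400) if m[r].sum()>12])
    q=P[m];print(np.round(L.mean(0),2),np.round(L.std(0),2),'v',np.median(v[m]),'yaw',np.polyfit(q[:,0],q[:,1],1)[0],'zmin',np.sort(z[m])[:3])
cv2.imwrite('pics/s3.png',cv2.resize(p[100:240,212:372,::-1],None,fx=4,fy=4,interpolation=cv2.INTER_CUBIC))
E
```

```text
19.9333 [519.5  69.  172.3] [ 3.141 -0.    -0.084] [-0.4 -0.4  0.8]
[509.28 509.37  57.34] [0.29 0.51 0.17] v -68.0619814488594 yaw -0.07482140103306208 zmin [109.56352937 109.91564109 110.00305769]
[507.99 507.95  54.91] [3.89 3.88 7.34] v -68.2557687050254 yaw -0.09084955168779582 zmin [109.11110446 110.12232554 110.12381324]
[507.96 508.02  54.96] [3.89 3.92 7.34] v -68.28009128399503 yaw -0.0823770982553265 zmin [108.94156815 109.42495846 109.46162657]
[509.27 509.23  57.36] [0.26 0.28 0.15] v -67.86679932830202 yaw -0.0887607188081134 zmin [109.26724234 109.6951906  109.79427674]
```

View pics/s3.png

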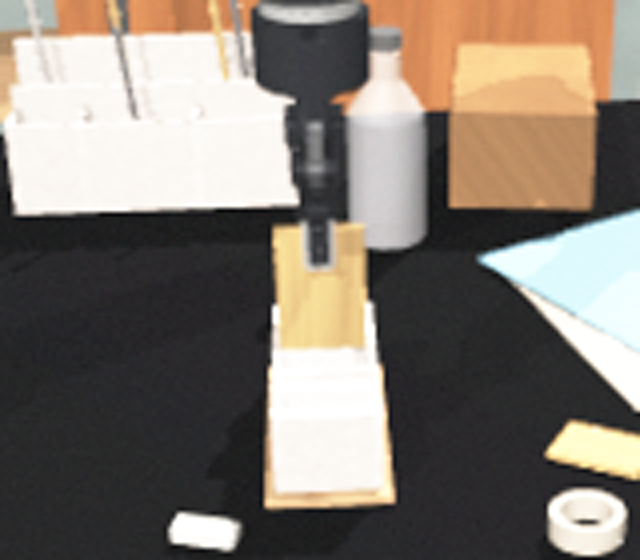

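Call:
send_rows(rows=[{"angular": [0,0,0],"offset": [0.07,-0.17,0.5],"fingers": 0},{"angular": [0,0,0],"offset": [0,0,0.5],"fingers": 0},{"angular": [0,0,0],"offset": [0,0,0.5],"fingers": 0},{"angular": [0,0,0],"offset": [0,0,0.5],"fingers": 0},{"angular": [0,0,0],"offset": [0,0,0.5],"fingers": 0},{"angular": [0,0,0],"offset": [0,0,0.5],"fingers": 0},{"angular": [0,0,0],"offset": [0,0,0.5],"fingers": 0},{"angular": [0,0,0],"offset": [0,0,0.3],"fingers": 0}])

```text
time: 20.8
tcp_pos: [520.2, 72.2, 133.3]
orientation: [3.141, 0.001, -0.082]
contact_force: [0.5, -0.5, -0.7]
gripper_width: 6.7
grip_force: 68.3
```

Call:
send_rows(rows=[{"angular": [0,0,0],"offset": [0,0,0.2],"fingers": 0},{"angular": [0,0,0],"offset": [0,0,0.2],"fingers": 0},{"angular": [0,0,0],"offset": [0,0,0.2],"fingers": 0},{"angular": [0,0,0],"offset": [0,0,0.2],"fingers": 0}])

```text
time: 21.13
tcp_pos: [520.6, 72.3, 126.0]
orientation: [-3.142, -0.0, -0.082]
contact_force: [0.7, 0.7, -0.1]
gripper_width: 6.9
grip_force: 68.3
```

```bash
python3 - <<'E'
from h import *
a=-0.082;U=np.array([np.cos(a),np.sin(a)]);V=np.array([-U[1],U[0]]);c0=np.array([525.2,132.5])
for i in range(3):
    s=robot.read_state();print(np.round(s['tcp_pos'],1),np.round(s['contact_force'],1))
    p,d=cams.capture('side');P=cloud('side',d);u=P[...,:2]@U;v=P[...,:2]@V-c0@V;z=P[...,2]
    m=(abs(u-c0@U)<35)&(v>-90)&(v<-45)&(z>75)&(z<120)
    print('face v',np.median(v[m]),m.sum(),'u',u[m].mean())
    m=(abs(u-c0@U)<25)&(v>-100)&(v<-84)&(z>20)&(z<55);print('block8 front v (true -90)',np.median(v[m]),m.sum())
    m=(abs(u-c0@U)<35)&(v>30)&(v<62)&(z>75)&(z<100);print('plate18 face v',np.median(v[m]),m.sum())
E
```

```text
[520.6  72.3 126. ] [ 0.7  0.7 -0.1]
face v -65.07232551856723 309 u 510.94735359918775
block8 front v (true -90) -89.76011281945199 189
plate18 face v nan 0
[520.4  72.2 125.7] [ 0.8  0.1 -1.3]
face v -65.10966672194297 306 u 510.28505238347947
block8 front v (true -90) -90.12015580898948 181
plate18 face v 54.62425754906039 1
[520.4  72.3 125.9] [ 0.6 -0.3 -0.4]
face v -65.09417211707577 306 u 510.5286834498204
block8 front v (true -90) -90.14374699432723 186
plate18 face v nan 0
  return _methods._mean(a, axis=axis, dtype=dtype,
  ret = ret.dtype.type(ret / rcount)
```

Call:
send_rows(rows=[{"angular": [0,0,0],"offset": [-0.03,0.12,0.1],"fingers": 0},{"angular": [0,0,0],"offset": [0,0,0.2],"fingers": 0},{"angular": [0,0,0],"offset": [0,0,0.2],"fingers": 0},{"angular": [0,0,0],"offset": [0,0,0.2],"fingers": 0},{"angular": [0,0,0],"offset": [0,0,0],"fingers": 0}])

```text
time: 21.7
tcp_pos: [519.8, 71.1, 118.6]
orientation: [3.141, 0.001, -0.082]
contact_force: [0.1, -0.5, -0.6]
gripper_width: 6.7
grip_force: 68.3
```

Call:
send_rows(rows=[{"angular": [0,0,0],"offset": [0,0,0.2],"fingers": 0},{"angular": [0,0,0],"offset": [0,0,0.2],"fingers": 0},{"angular": [0,0,0],"offset": [0,0,0],"fingers": 0}])

```text
time: 21.95
tcp_pos: [519.9, 71.1, 114.7]
orientation: [3.141, 0.001, -0.082]
contact_force: [0.3, 1.8, -0.2]
gripper_width: 6.8
grip_force: 68.3
```

Call:
send_rows(rows=[{"angular": [0,0,0],"offset": [0,0,0.2],"fingers": 0},{"angular": [0,0,0],"offset": [0,0,0.1],"fingers": 0},{"angular": [0,0,0],"offset": [0,0,0],"fingers": 0}])

```text
time: 22.2
tcp_pos: [519.9, 71.0, 111.8]
orientation: [3.141, 0.0, -0.082]
contact_force: [2.0, -0.7, 0.8]
gripper_width: 6.8
grip_force: 68.3
```

Past the throat entry without load; continuing.

Call:
send_rows(rows=[{"angular": [0,0,0],"offset": [0,0,0.2],"fingers": 0},{"angular": [0,0,0],"offset": [0,0,0.2],"fingers": 0},{"angular": [0,0,0],"offset": [0,0,0],"fingers": 0}])

```text
time: 22.45
tcp_pos: [519.9, 71.0, 107.7]
orientation: [3.141, 0.001, -0.082]
contact_force: [0.8, 0.4, -0.7]
gripper_width: 7.0
grip_force: 68.3
```

Call:
send_rows(rows=[{"angular": [0,0,0],"offset": [0,0,0.2],"fingers": 0},{"angular": [0,0,0],"offset": [0,0,0.2],"fingers": 0},{"angular": [0,0,0],"offset": [0,0,0],"fingers": 0}])

```text
time: 22.7
tcp_pos: [519.8, 71.1, 103.7]
orientation: [3.141, 0.001, -0.082]
contact_force: [0.4, -0.8, 0.1]
gripper_width: 7.0
grip_force: 68.3
```

Call:
send_rows(rows=[{"angular": [0,0,0],"offset": [0,0,0.2],"fingers": 0},{"angular": [0,0,0],"offset": [0,0,0.1],"fingers": 0},{"angular": [0,0,0],"offset": [0,0,0],"fingers": 0}])

```text
time: 22.95
tcp_pos: [520.0, 70.9, 100.9]
orientation: [3.141, 0.0, -0.082]
contact_force: [-0.7, 0.7, -0.2]
gripper_width: 6.8
grip_force: 68.3
```

Call:
send_rows(rows=[{"angular": [0,0,0],"offset": [0,0,0.2],"fingers": 0},{"angular": [0,0,0],"offset": [0,0,0.2],"fingers": 0},{"angular": [0,0,0],"offset": [0,0,0],"fingers": 0}])

```text
time: 23.2
tcp_pos: [520.1, 70.9, 96.8]
orientation: [3.141, -0.0, -0.082]
contact_force: [0.0, -1.2, -0.9]
gripper_width: 6.6
grip_force: 68.2
```

Call:
send_rows(rows=[{"angular": [0,0,0],"offset": [0,0,0.2],"fingers": 0},{"angular": [0,0,0],"offset": [0,0,0.2],"fingers": 0},{"angular": [0,0,0],"offset": [0,0,0],"fingers": 0}])

```text
time: 23.45
tcp_pos: [520.0, 70.9, 92.7]
orientation: [3.141, 0.0, -0.082]
contact_force: [-0.1, -1.1, -1.7]
gripper_width: 6.8
grip_force: 68.2
```

Call:
send_rows(rows=[{"angular": [0,0,0],"offset": [0,0,0.1],"fingers": 0},{"angular": [0,0,0],"offset": [0,0,0.1],"fingers": 0},{"angular": [0,0,0],"offset": [0,0,0],"fingers": 0}])

```text
time: 23.7
tcp_pos: [520.0, 70.9, 90.9]
orientation: [3.141, 0.0, -0.082]
contact_force: [0.5, -1.3, -1.2]
gripper_width: 6.7
grip_force: 68.2
```

Call:
send_rows(rows=[{"angular": [0,0,0],"offset": [0,0,0.1],"fingers": 0},{"angular": [0,0,0],"offset": [0,0,0.1],"fingers": 0},{"angular": [0,0,0],"offset": [0,0,0],"fingers": 0}])

```text
time: 23.95
tcp_pos: [520.0, 71.0, 88.9]
orientation: [3.141, 0.0, -0.082]
contact_force: [-0.3, -1.7, 0.2]
gripper_width: 6.8
grip_force: 68.2
```

Call:
send_rows(rows=[{"angular": [0,0,0],"offset": [0,0,0.1],"fingers": 0},{"angular": [0,0,0],"offset": [0,0,0.1],"fingers": 0},{"angular": [0,0,0],"offset": [0,0,0],"fingers": 0}])

```text
time: 24.2
tcp_pos: [520.1, 71.1, 86.9]
orientation: [3.141, 0.0, -0.082]
contact_force: [-0.1, -1.5, -1.4]
gripper_width: 6.8
grip_force: 68.2
```

Call:
send_rows(rows=[{"angular": [0,0,0],"offset": [0,0,0.1],"fingers": 0},{"angular": [0,0,0],"offset": [0,0,0.1],"fingers": 0},{"angular": [0,0,0],"offset": [0,0,0],"fingers": 0}])

```text
time: 24.45
tcp_pos: [520.1, 71.1, 84.9]
orientation: [3.141, 0.0, -0.082]
contact_force: [0.3, -0.8, -0.7]
gripper_width: 7.2
grip_force: 68.2
```

Call:
send_rows(rows=[{"angular": [0,0,0],"offset": [0,0,0.1],"fingers": 0},{"angular": [0,0,0],"offset": [0,0,0.1],"fingers": 0},{"angular": [0,0,0],"offset": [0,0,0],"fingers": 0}])

```text
time: 24.7
tcp_pos: [520.1, 71.0, 82.9]
orientation: [3.141, 0.0, -0.082]
contact_force: [-0.2, -1.6, 0.1]
gripper_width: 6.8
grip_force: 68.4
```

Call:
send_rows(rows=[{"angular": [0,0,0],"offset": [0,0,0.1],"fingers": 0},{"angular": [0,0,0],"offset": [0,0,0.1],"fingers": 0},{"angular": [0,0,0],"offset": [0,0,0],"fingers": 0}])

```text
time: 24.95
tcp_pos: [520.2, 71.1, 81.8]
orientation: [-3.142, -0.0, -0.082]
contact_force: [-2.7, -1.7, 10.3]
gripper_width: 6.5
grip_force: 70.0
```

Call:
send_rows(rows=[{"angular": [0,0,0],"offset": [0,0,0.1],"fingers": 0},{"angular": [0,0,0],"offset": [0,0,0],"fingers": 0}])

```text
time: 25.12
tcp_pos: [520.2, 71.1, 81.3]
orientation: [-3.141, -0.001, -0.082]
contact_force: [-1.6, -1.3, 15.1]
gripper_width: 7.1
grip_force: 70.7
```

Call:
send_rows(rows=[{"angular": [0,0,0],"offset": [0,0,0],"fingers": 0},{"angular": [0,0,0],"offset": [0,0,0],"fingers": 0},{"angular": [0,0,0],"offset": [0,0,0],"fingers": 0},{"angular": [0,0,0],"offset": [0,0,0],"fingers": 0},{"angular": [0,0,0],"offset": [0,0,0],"fingers": 0},{"angular": [0,0,0],"offset": [0,0,0],"fingers": 0},{"angular": [0,0,0],"offset": [0,0,0],"fingers": 0},{"angular": [0,0,0],"offset": [0,0,0],"fingers": 0}])

```text
time: 25.78
tcp_pos: [520.2, 71.1, 81.4]
orientation: [-3.141, -0.001, -0.082]
contact_force: [-2.4, -2.4, 14.7]
gripper_width: 6.6
grip_force: 70.6
```

Call:
send_rows(rows=[{"angular": [0,0,0],"offset": [0,0,0],"fingers": 0},{"angular": [0,0,0],"offset": [0,0,0],"fingers": 0},{"angular": [0,0,0],"offset": [0,0,0],"fingers": 0},{"angular": [0,0,0],"offset": [0,0,0],"fingers": 0}])

```text
time: 26.12
tcp_pos: [520.2, 71.1, 81.4]
orientation: [-3.141, -0.001, -0.082]
contact_force: [-2.1, -1.9, 14.7]
gripper_width: 6.6
grip_force: 70.6
```

Call:
send_rows(rows=[{"angular": [0,0,0],"offset": [0,0,0],"fingers": 1.5},{"angular": [0,0,0],"offset": [0,0,0],"fingers": 3},{"angular": [0,0,0],"offset": [0,0,0],"fingers": 4.5},{"angular": [0,0,0],"offset": [0,0,0],"fingers": 4.5}])

```text
time: 26.45
tcp_pos: [520.0, 71.5, 79.8]
orientation: [-3.141, 0.0, -0.082]
contact_force: [-0.2, -0.5, -0.2]
gripper_width: 45.4
grip_force: 0.0
```

Call:
send_rows(rows=[{"angular": [0,0,0],"offset": [0,0,-0.6],"fingers": 4.5},{"angular": [0,0,0],"offset": [0,0,-1.5],"fingers": 4.5},{"angular": [0,0,0],"offset": [0,0,-2],"fingers": 4.5},{"angular": [0,0,0],"offset": [0,0,-2],"fingers": 4.5},{"angular": [0,0,0],"offset": [0,0,-2],"fingers": 4.5},{"angular": [0,0,0],"offset": [0,0,-2],"fingers": 4.5},{"angular": [0,0,0],"offset": [0,0,-2],"fingers": 4.5},{"angular": [0,0,0],"offset": [0,0,0],"fingers": 4.5}])

```text
time: 27.12
tcp_pos: [522.3, 71.5, 204.8]
orientation: [-3.14, -0.007, -0.082]
contact_force: [0.8, -0.4, 0.5]
gripper_width: 45.0
grip_force: 0.0
```

Call:
send_rows(rows=[{"angular": [0,0,0],"offset": [0,2.5,0],"fingers": 4.5},{"angular": [0,0,0],"offset": [0,2.5,0],"fingers": 4.5},{"angular": [0,0,0],"offset": [0,2.5,0],"fingers": 4.5},{"angular": [0,0,0],"offset": [0,2.5,0],"fingers": 4.5},{"angular": [0,0,0],"offset": [0,2.5,0],"fingers": 4.5},{"angular": [0,0,0],"offset": [0,2.5,0],"fingers": 4.5},{"angular": [0,0,0],"offset": [0,2.5,0],"fingers": 4.5},{"angular": [0,0,0],"offset": [0,0,0],"fingers": 4.5}])

```text
time: 27.78
tcp_pos: [504.2, -109.9, 200.7]
orientation: [3.137, 0.001, -0.091]
contact_force: [1.4, -1.1, -0.4]
gripper_width: 45.0
grip_force: 0.0
```

```bash
python3 - <<'E'
from h import *
a=-0.082;U=np.array([np.cos(a),np.sin(a)]);V=np.array([-U[1],U[0]]);c0=np.array([525.2,132.5])
p,d=cams.capture('top');P=cloud('top',d);u=P[...,:2]@U;v=P[...,:2]@V-c0@V;z=P[...,2]
for n,vc in(('8',-62),('18',62)):
    m=(abs(u-514)<40)&(abs(v-vc)<25)&(z>95)&(z<125);print(n,m.sum(),np.median(z[m]),v[m].mean(),u[m].mean())
q=cams.capture('side')[0]
A=cv2.resize(p[140:290,230:430],(600,450),interpolation=cv2.INTER_CUBIC);B=cv2.resize(q[140:290,220:280+20],None,fx=1,fy=1)
cv2.imwrite('pics/f.png',A[:,:,::-1]);print(robot.read_state()['time'])
E
```

```text
8 62 110.19589878924944 -62.72599671586493 513.696805032515
18 156 106.57358001807671 60.79536466984978 512.9368097636542
27.8833
```

View pics/f.png

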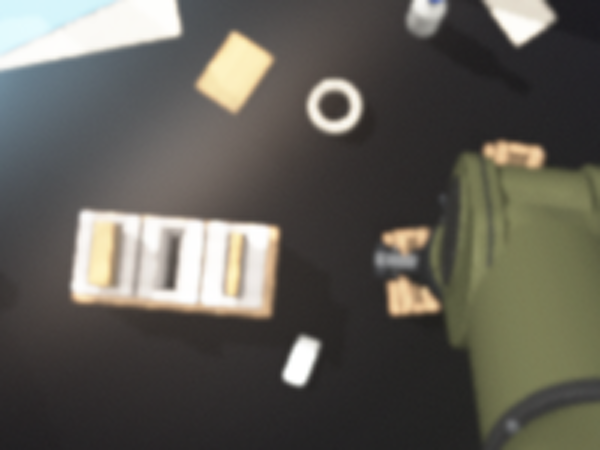

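The picture shows both plates upright, the thick one in the left (widest) slot at (103,252) and the thin one in the right slot at (234,262). The middle slot is empty, and the tape and eraser are where they were.

```bash
python3 -c "
from station import robot
print(robot.hand_in())"
```

```text
the job is handed in; nothing more can be done
None
```

Both plates, the thick one first, stand upright in their own slots with the middle one empty; each was pressed on its stop for about 1 s at a measured 14–15 N (12 N asked, 22 N limit), and the job was handed in at about 28 s with no verdict returned.

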